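# Fit the keyed boss into the plaque on the easel

### The arm

A 6-joint arm with a two-finger parallel gripper is mounted at the origin on the work surface. World frame = base frame: x ahead of the robot, y to its left, z up, the work surface at z = 0. Lengths are in m, angles in rad, forces in N, time in s.
With the tool pointing down it reaches from about 0.3 to 0.775 m from the base axis. Payload 14.6 kg.
Tool frame: the origin (TCP) lies at the very end of the fingers, on their centre line; the grasp point (between the pads) lies 19 mm behind it; z points along the fingers, y is the line along which they close (so a half turn about z gives the same grasp; the last joint's range is limited). The gripper opens to 94 mm and grips with 3 to 60 N. Pads are 16 mm wide; open, the fingers measure 119 mm over their backs; the gripper's body (75 mm by 177 mm) begins 78 mm behind the grasp point.
Start: joints at [-1.364, 0.3, 1.521, -0, 1.321, -0.067], TCP at [0.149, -0.53, 0.205] pointing down, gripper open.
Joint ranges: [-3.03, 3.03], [-0.79, 2.21], [0.23, 2.52], [-1.04, 4.18], [0, 3.07], [-2.55, 2.55]. Speed limits (rad/s): [2.22, 2.22, 2.57, 3.14, 3.14, 3.14].

### API

Orientations are given as [roll, pitch, yaw] about the fixed x, y, z axes, in that order (R = Rz(yaw) Ry(pitch) Rx(roll)).
In Python, from station import status, vision, order, silhouettes gives the robot as it stands. The module is installed in compiled form; this text tells all that it offers.
- The arm moves only by the shell command python3 -m pendant 'ROWS' [FORCE]. ROWS is JSON, one flat list of numbers, 7 for each row, row after row: the shift along the tool's x, y, z in units of 500 mm (1.0 is 500 mm), then the turn, a rotation vector about the tool's x, y, z in units of 90 degrees (1.0 is 90 degrees), then the opening, from -1 (shut) to 1 (fully open). A call has 1 to 12 rows; each row is the pose to reach, as a shift and turn from the pose commanded when the call began, along the tool's axes at that moment; what a row does not reach only later rows make up. A row lasts 1/10 s, in which the tool goes at most 50 mm and 8.59 degrees, less where a joint would pass 70% of its speed; a pose out of reach is approached as far as the arm can. A call with a number of a shift or a turn outside -1 to 1 is refused whole. A call with a gripper value outside its range is refused whole. The fingers move at their own pace and stop on an object; FORCE is the grip in N (left out, the last holds). Time passes only in rows, so rows that repeat a pose let the fingers close. It gives the time, the measured TCP pose, the force, the opening and the grip force at its end, in the units of the state.
- status.get_obs(): the state, without advancing time (a new reading comes with each control period).
- vision.camera(name): name is "scene" or "top"; returns a dict with "pixels" (400x640x3 uint8, red, green, blue), "K" (3x3 intrinsics, pixels), "k1" (the pictures are not rectified: a ray, as slopes to the right and down, at radius r is drawn at 1 + k1 r^2 times it, then the intrinsics apply), "R" (3x3) and "t" (3): a world point X has camera coordinates R X + t. Camera axes: x right, y down, z forward; pixel columns grow to the right and rows downward; lengths in m; the calibration is good to about 2 mm. A picture is of the moment at which its call begins. There is no depth.
- order.hand_in(): hands the job in; it is judged then, once.
Trained networks look in a picture, given as the dict that the camera call returned (one of the last four; its "shot" number tells which), for a name from the list of things; names that differ only in an ending like _2 or _b are one class to them, and where a whole thing is asked for, a point or a joint stands for the part that bears it (a point fixed in the world has none). Each returns a list of dicts, best first, with "score" (0 to 1); they miss things now and then, are a little off and sometimes report something else, mostly with a low value. They report only what shows in the picture. A call takes as long as a camera call. They do not tell look-alikes from the thing itself.
- silhouettes(target, picture): "region" (400x640 bool, what is visible of it) and "extent" ([left, top, right, bottom] in pixels, round what is visible of it).
The state is a dict: "time_s": time; "qpos": joint angles; "joint_vel": joint speeds; "tau": joint torques, N m; "ee_pos": TCP position; "eef_rot": TCP orientation; "force": force on the tool from outside, world axes, zero at the start; "moment": the same for the moment, N m; "grip_width": finger opening in m; "grip_force": force on a finger pad.
Only numpy, scipy, OpenCV 4.12 (cv2) and the standard library are available. Lean on these libraries where they do the work, as an engineer would, in place of code of your own. Each camera call takes 0.05 s, during which the arm holds its last target. There are 200 camera calls.

### The job

Pick the dark hexagonal boss with the brass rib out of the tray and fit it, rib outwards and tab in the notch, into the hexagonal recess of the plaque on the sloping easel, working it about until it drops fully home and lies flush, then let go. Feel it in: never force the boss against the plaque or easel with more than 50 N. Leave the other two bosses, the carving tools and everything else on the bench where they are.

Things in the scene. Friction and masses are not known exactly. Their poses are not given: they have to be found in the camera images.
- boss: the boss to fit: dark brown hexagonal plate 56 mm across flats, 12 mm thick; one square tab 14 mm wide sticks out 9 mm from the middle of one flat, same thickness; on top a brass grip rib 40 mm long, 16 mm wide, 26 mm tall (top 38 mm above the underside). About 0.12 kg. Origin: centre of the hexagon's underside; x points to the tab and along the rib, z up through the rib.
- easel_face: sloping front of the fixed wooden easel, 30 deg from level, carrying a round pale plaque 200 mm across with a hexagonal recess. Origin: nominal recess centre on its floor; z straight out of the face (up and away from the robot), x up the slope (to the robot), y across. The true recess centre lies up to 7 mm off along x and up to 7 mm along y, new each time, not turned: find it by touch or eye.
- recess (a point): nominal centre of the recess at rim height, 12 mm out from its floor (same axes as easel_face, same error of up to 7 mm along x and y). The recess, framed in dark wood: hexagon 60 mm across flats (2 mm clearance round the boss), 12 mm deep, flat floor; the plaque round it is level at rim height. The boss is home with its origin on the floor, top flush with the frame.
- notch (a point): nominal middle of the notch for the boss's tab, at rim height, 34 mm up the slope from the recess centre (same error): 18 mm wide, 9 mm long, 12 mm deep, in the middle of the recess's uphill flat.
- tray: low plywood tray 120 x 310 mm, floor 10 mm above the bench, rim 16 mm high, that holds the three bosses in a row about 95 mm apart. Origin: centre of its underside. It does not move.
- square_boss: another boss, pale, square 56 mm plate, 12 mm thick, with the same kind of rib; not for this plaque. Origin: centre of its underside.
- round_boss: another boss, reddish, round 58 mm plate, 12 mm thick, with the same kind of rib; not for this plaque. Origin: centre of its underside.
- gouge_dark: carving gouge with dark handle, lying, 235 mm long, 28 mm high. Origin: under the joint of handle and blade.
- gouge_pale: carving gouge with pale handle, lying, 235 mm long, 28 mm high. Origin: under the joint of handle and blade.
- mallet: round wooden mallet standing on its 84 mm head, 230 mm tall. Origin: centre of its underside.
- offcut: reddish wooden offcut 160 x 55 x 35 mm. Origin: centre of its underside.
- glue: white glue bottle, 60 mm across, 130 mm tall. Origin: centre of its underside.
There are look-alikes about, which are no part of the job. What is shaped like the boss but blue is not meant.

How it is judged:
By the outcome, as a careful person would: the job done as asked, in the order asked, and still so for the second after the job is handed in, with the robot touching nothing.
It also fails if it takes over 51 s, if anything falls off the work surface, if the arm or the gripper's body presses on something with over 40 N, if the wrist force passes 120 N, or if a joint passes its speed limit or range.

## Working session

There is one attempt and no reset: what is moved stays moved. The work goes in short steps, Python scripts to look and compute and a shell command to move; the robot and the scene stay as the last step left them, time stands still between calls to the robot, and variables do not carry over. Pictures are saved under pics/ and viewed, at most 10 in all, crops included, and the job is handed in when it is done.

```bash
mkdir -p pics
cat > h.py <<'E'
import numpy as np, cv2
from scipy.spatial.transform import Rotation as Ro
from station import status, vision, order, silhouettes
def und(c,p):
    K=c["K"]; d=np.array([(p[0]-K[0,2])/K[0,0],(p[1]-K[1,2])/K[1,1]]); u=d.copy()
    for _ in range(20): u=d/(1+c["k1"]*(u@u))
    return u
def ray(c,p):
    u=und(c,p); R=np.array(c["R"]); return -R.T@np.array(c["t"]), R.T@np.array([u[0],u[1],1.])
def atz(c,p,z):
    o,d=ray(c,p); return o+d*(z-o[2])/d[2]
def proj(c,X):
    X=np.atleast_2d(X); q=X@np.array(c["R"]).T+np.array(c["t"]); s=q[:,:2]/q[:,2:]
    s=s*(1+c["k1"]*(s**2).sum(1))[:,None]; K=c["K"]
    return s*[K[0,0],K[1,1]]+[K[0,2],K[1,2]]
def tri(a,b):  # two (cam,pix)
    rs=[ray(*a),ray(*b)]; A=np.zeros((3,3)); v=np.zeros(3)
    for o,d in rs:
        d=d/np.linalg.norm(d); P=np.eye(3)-np.outer(d,d); A+=P; v+=P@o
    return np.linalg.solve(A,v)
def save(im,n): cv2.imwrite("pics/"+n,im[:,:,::-1])
def crop(c,x0,y0,x1,y1,k): return cv2.resize(c["pixels"][y0:y1,x0:x1],None,fx=k,fy=k,interpolation=cv2.INTER_CUBIC)
E
cat > a.py <<'E'
from h import *
o=status.get_obs(); print({k:np.round(v,4).tolist() for k,v in o.items()})
for n in("scene","top"):
    c=vision.camera(n); save(c["pixels"],n+"0.png"); C=ray(c,(320,200)); print(n,C[0].round(3),C[1].round(3),c["k1"],c["K"][0])
    for t in("boss","square_boss","round_boss","easel_face","tray","mallet","glue","offcut","gouge_dark"):
        for d in silhouettes(t,c): print(n,t,round(d["score"],2),np.round(d["extent"]).tolist(), d["region"].sum(), c["pixels"][d["region"]].mean(0).round() if d["region"].any() else "")
E
python3 a.py
```

```text
{'time_s': 0.0, 'qpos': [-1.3636, 0.3005, 1.5216, -0.0, 1.3207, -0.0666], 'joint_vel': [-0.0003, -0.0009, -0.0005, 0.0004, -0.0003, -0.0006], 'tau': [0.0002, -53.1809, -35.2735, 0.0708, 0.0244, -0.0001], 'ee_pos': [0.1487, -0.5292, 0.2049], 'eef_rot': [-3.1404, -0.0001, 0.2738], 'force': [0.1953, -0.3216, -0.0833], 'moment': [-0.0024, 0.0077, -0.0164], 'grip_force': 0.0, 'grip_width': 0.0939}
scene [ 1.222 -0.554  0.944] [-0.544  0.451 -0.708] -0.03603755157835437 [395.60988978   0.         316.89629586]
scene boss 0.73 [339.0, 165.0, 352.0, 180.0] 203 [118.  91.  57.]
scene boss 0.72 [304.0, 181.0, 321.0, 199.0] 234 [ 45.  73. 137.]
scene boss 0.66 [336.0, 203.0, 359.0, 224.0] 270 [ 45.  73. 138.]
scene boss 0.46 [311.0, 148.0, 327.0, 166.0] 179 [ 39.  66. 129.]
scene square_boss 0.68 [358.0, 158.0, 380.0, 171.0] 219 [156. 123.  91.]
scene round_boss 0.64 [380.0, 142.0, 394.0, 160.0] 212 [137.  89.  65.]
scene easel_face 0.75 [217.0, 170.0, 323.0, 267.0] 6408 [200. 165. 120.]
scene easel_face 0.4 [162.0, 250.0, 207.0, 318.0] 1521 [95. 66. 46.]
scene tray 0.92 [324.0, 142.0, 409.0, 1
[... 916 characters left out ...]
0] 363 [ 59. 105. 198.]
top boss 0.6 [272.0, 256.0, 294.0, 283.0] 426 [ 63. 103. 193.]
top square_boss 0.97 [191.0, 206.0, 212.0, 229.0] 406 [222. 182. 131.]
top square_boss 0.26 [157.0, 203.0, 178.0, 227.0] 344 [181. 106.  74.]
top round_boss 0.93 [160.0, 205.0, 178.0, 226.0] 293 [175. 102.  71.]
top easel_face 0.85 [314.0, 160.0, 420.0, 261.0] 7909 [223. 194. 142.]
top tray 0.69 [143.0, 192.0, 264.0, 248.0] 3841 [217. 199. 153.]
top mallet 0.88 [462.0, 167.0, 515.0, 205.0] 1123 [115.  77.  50.]
top glue 0.74 [344.0, 103.0, 367.0, 132.0] 572 [162. 143. 120.]
top offcut 0.67 [430.0, 263.0, 489.0, 284.0] 1235 [190. 109.  76.]
top gouge_dark 0.8 [207.0, 89.0, 282.0, 138.0] 590 [138. 116. 101.]
```

View pics/top0.png

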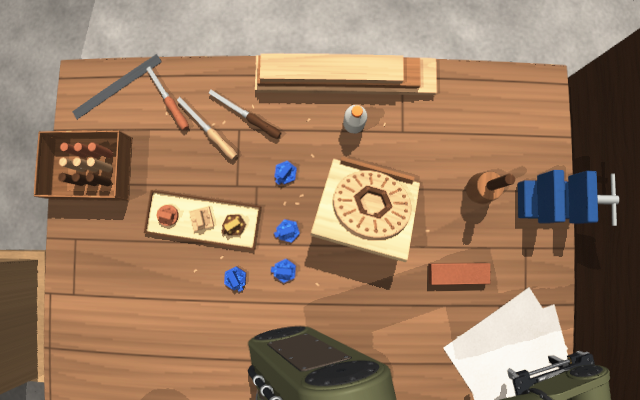

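View pics/scene0.png

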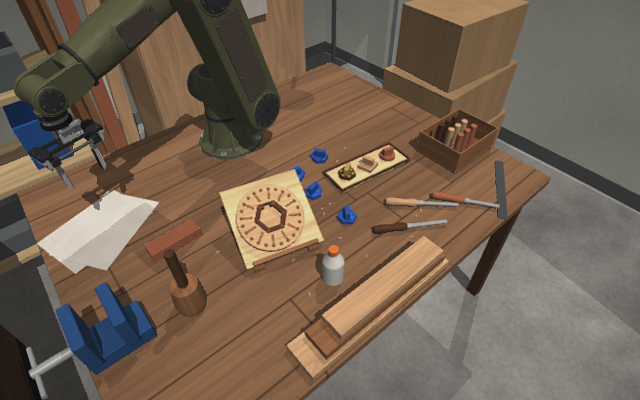

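Candidates for the boss: blue ones in the top view at (286,172), (287,231), (285,270) and (235,279), and the dark brown one with the brass rib in the tray at (234,225), which is (346,172) in the scene view. The tray one fits; the blue ones are ruled out. I'll confirm this in an enlarged crop.

```bash
cat > b.py <<'E'
from h import *
t=vision.camera("top"); s=vision.camera("scene")
A=crop(t,209,205,259,245,8); B=crop(t,310,155,425,265,5)
A2=crop(s,326,155,366,187,10); B2=crop(s,215,165,325,270,5)
im=np.zeros((920,980,3),np.uint8)
im[:320,:400]=A; im[:550,405:980]=B
im[325:645,:400]=A2
save(cv2.resize(im[:650],(784,520)),"c1.png")
save(B2,"c2.png")
E
python3 b.py
```

```text
(no output)
```

View pics/c1.png

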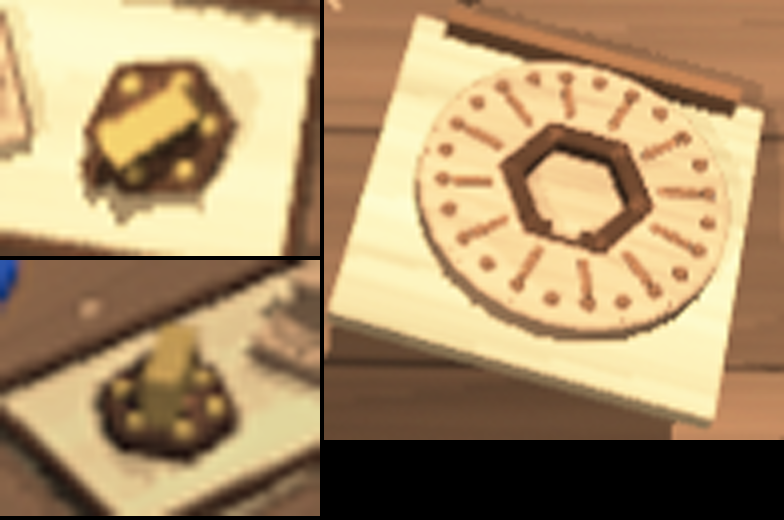

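View pics/c2.png

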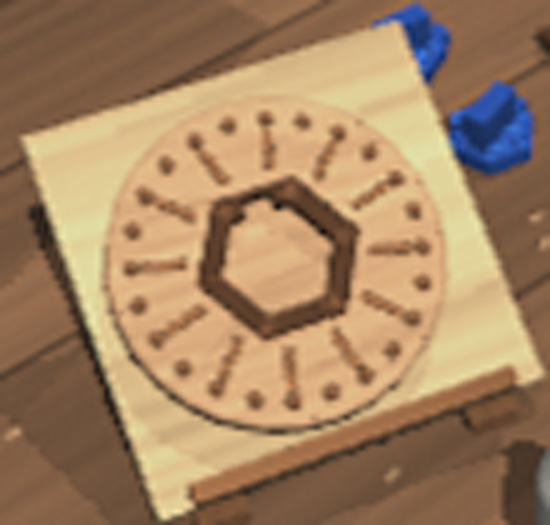

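The crop confirms it: the dark hexagon with the brass rib is at top (234,225), with its tab at about (225,234), pointing lower left. The recess is at top (372,201), with its notch on the downward (robot-side) flat. Next I'll fit models to both views.

```bash
cat > fit.py <<'E'
from h import *
from scipy.optimize import minimize
S=8
def poly(c,P,x0,y0,w,h,hull=False):
    q=(proj(c,P)-[x0,y0]+.5)*S*16-8*1
    q=q.astype(np.int32).reshape(-1,1,2)
    if hull: q=cv2.convexHull(q)
    m=np.zeros((h*S,w*S),np.uint8); cv2.fillPoly(m,[q],255,shift=4); return m
def down(m,w,h): return cv2.GaussianBlur(cv2.resize(m,(w,h),interpolation=cv2.INTER_AREA).astype(float)/255,(0,0),.6)
def hexa(a): th=np.deg2rad(np.arange(6)*60+30); r=a/np.cos(np.pi/6); return np.c_[r*np.cos(th),r*np.sin(th)]
def shape(a,hw,L): # hexagon with tab on +x flat
    H=hexa(a); return np.vstack([H[:1],[[a,hw],[a+L,hw],[a+L,-hw],[a,-hw]],H[5:0:-1]])
def lift(P,z): return np.c_[P,np.full(len(P),z)]
cams={n:vision.camera(n) for n in("top","scene")}
BW={"top":(209,205,50,42),"scene":(328,155,40,34)}; EW={"top":(335,170,75,62),"scene":(245,190,52,52)}
def soft(ch,lo,hi): return np.clip((hi-ch.astype(float))/(hi-lo),0,1)
def cut(n,W): x,y,w,h=W[n]; return cams[n]["pixels"][y:y+h,x:x+w].astype(float)
def boss_masks(n,p):
    x,y,w,h=BW[n]; R=Ro.from_euler("z",p[3]).as_matrix(); T=lambda P:P@R.T+p[:3]
    c=cams[n]; b=shape(.028,.007,.009); hx=hexa(.028)
    sil=0
    for f in (hx,np.array([[.02,.007],[.037,.007],[.037,-.007],[.02,-.007]])):
        sil=np.maximum(sil,poly(c,T(np.vstack([lift(f,0),lift(f,.012)])),x,y,w,h,True))
    r=np.array([[.02,.008],[.02,-.008],[-.02,-.008],[-.02,.008]])
    rib=poly(c,T(np.vstack([lift(r,.012),lift(r,.038)])),x,y,w,h,True)
    return down(np.maximum(sil,rib),w,h),down(rib,w,h)
def bcost(p):
    e=0
    for n in cams:
        I=cut(n,BW); s,r=boss_masks(n,p); g=1. if n=="top" else .8
        e+=((soft(I[...,2],85*g,125*g)-s)**2).sum()+((np.clip((I[...,0]-I[...,2]-45)/40,0,1)*soft(I[...,2],85*g,130*g)-r)**2).sum()
    return e
def easel_R(yaw): # x up slope toward robot (-x world), z out
    return Ro.from_euler("z",yaw).as_matrix()@Ro.from_euler("y",-30,degrees=True).as_matrix()
def easel_mask(n,p):
    x,y,w,h=EW[n]; R=easel_R(p[3]); T=lambda P:P@R.T+p[:3]; c=cams[n]
    out=poly(c,T(lift(hexa(p[4]),0)),x,y,w,h); s=shape(.030,.009,.009)
    fl=np.minimum(poly(c,T(lift(s,0)),x,y,w,h),poly(c,T(lift(s,-.012)),x,y,w,h))
    return down(np.where(fl>0,0,out).astype(np.uint8),w,h)
def ecost(p):
    e=0
    for n in cams:
        I=cut(n,EW)[...,0]; e+=((soft(I,*( (120,190) if n=="top" else (110,175)))-easel_mask(n,p))**2).sum()
    return e
def fit(f,p0,st):
    p=np.array(p0,float); st=np.array(st)
    for k in range(3):
        s=np.vstack([p]+[p+st*np.eye(len(p))[i]/(k+1) for i in range(len(p))])
        r=minimize(f,p,method="Nelder-Mead",options=dict(initial_simplex=s,maxiter=300,xatol=1e-5,fatol=1e-3)); p=r.x
    return p,r.fun
if __name__=="__main__":
    c=cams["top"]
    b0=atz(c,(235,224),.03); res=[]
    for y in np.deg2rad([105,120,135]):
        res.append(fit(bcost,[b0[0],b0[1],.012,y],[.006,.006,.006,.2]))
    for p,f in res: print("boss",p.round(4),np.rad2deg(p[3]).round(1),round(f,1))
    bp=min(res,key=lambda t:t[1])[0]
    e0=tri((c,(372,201)),(cams["scene"],(271,216))); print("e0",e0)
    ep,f=fit(ecost,[*e0,np.pi-.23,.039],[.005,.005,.005,.1,.002]); print("easel",ep.round(4),np.rad2deg(ep[3]).round(1),f)
    ov=[]
    for n in cams:
        row=[]
        for W,m in((BW,boss_masks(n,bp)[0]),(BW,boss_masks(n,bp)[1]),(EW,easel_mask(n,ep))):
            I=cv2.resize(cut(n,W).astype(np.uint8),(260,250)); M=cv2.resize((m*255).astype(np.uint8),(260,250))
            cs,_=cv2.findContours((M>127).astype(np.uint8),cv2.RETR_LIST,cv2.CHAIN_APPROX_NONE); cv2.drawContours(I,cs,-1,(255,0,255),1); row.append(I)
        ov.append(np.hstack(row))
    save(np.vstack(ov),"ov.png"); np.save("fit.npy",np.r_[bp,ep])
E
python3 fit.py
```

```text
boss [0.4693 0.1944 0.011  2.2175] 127.1 1149.0
boss [0.4693 0.1943 0.0111 2.2011] 126.1 1149.6
boss [0.4695 0.1943 0.0114 2.2374] 128.2 1149.0
e0 [ 0.53305025 -0.16744548  0.10219344]
easel [ 0.5324 -0.1692  0.1026  2.8769  0.0429] 164.8 233.46701763385272
```

View pics/ov.png

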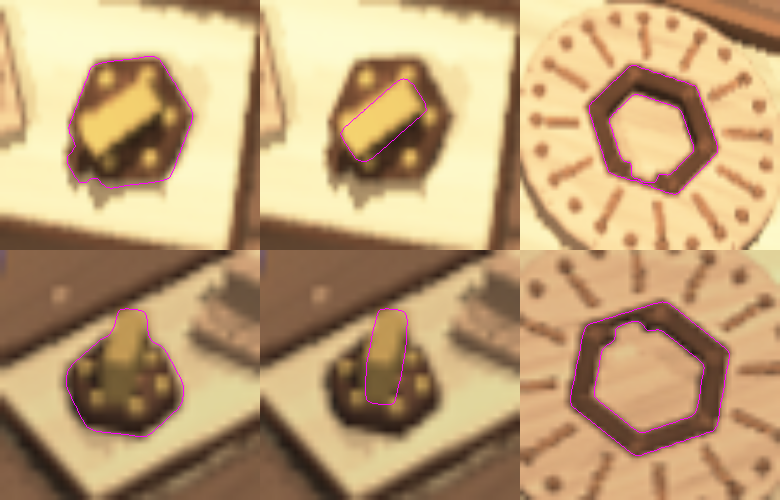

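The easel fit is excellent: recess centre at rim (0.532, -0.169, 0.103). The boss yaw is biased by dark background outside the tray, so I'll refit it with a window and the bright rib top only.

```bash
cat > fit2.py <<'E'
from fit import *
b0=np.load("fit.npy")[:4]
def wt(n,r):
    x,y,w,h=BW[n]; th=np.linspace(0,6.28,40); P=np.c_[r*np.cos(th),r*np.sin(th),0*th]+[b0[0],b0[1],.02]
    return down(poly(cams[n],P,x,y,w,h),w,h)>.5
WT={n:wt(n,.044) for n in cams}
obs={n:(cut(n,BW)) for n in cams}
def model(n,p):
    x,y,w,h=BW[n]; R=Ro.from_euler("z",p[3]).as_matrix(); T=lambda P:P@R.T+p[:3]
    s,rb=boss_masks(n,p); r=np.array([[.02,.008],[.02,-.008],[-.02,-.008],[-.02,.008]])
    if n=="top": rb=down(poly(cams[n],T(lift(r,.038)),x,y,w,h),w,h)
    return s,rb
def cost(p):
    e=0
    for n in cams:
        I=obs[n]; s,r=model(n,p); k=WT[n]
        lo,hi=(95,150) if n=="top" else (75,110)
        o1=soft(I[...,2],lo,hi)
        o2=np.clip((I[...,0]-(150 if n=="top" else 60))/40,0,1)*np.clip((I[...,0]-I[...,2]-40)/30,0,1)*soft(I[...,2],lo+10,hi)
        e+=(((o1-s)**2)[k]).sum()*(1 if n=="scene" else .3)+2*(((o2-r)**2)[k]).sum()
    return e
for y in np.deg2rad([105,115,125]):
    p,f=fit(cost,[b0[0],b0[1],.011,y],[.005,.005,.005,.15]); print(p.round(4),np.rad2deg(p[3]).round(1),round(f,1))
    if y<1.9 or f<best[1]: best=(p,f)
p=best[0]; np.save("boss.npy",p)
out=[]
for n in cams:
    for m in model(n,p):
        I=cv2.resize(obs[n].astype(np.uint8),(380,290),interpolation=cv2.INTER_CUBIC); M=cv2.resize((m*255).astype(np.uint8),(380,290))
        cs,_=cv2.findContours((M>127).astype(np.uint8),cv2.RETR_LIST,cv2.CHAIN_APPROX_NONE); cv2.drawContours(I,cs,-1,(255,0,255),1); out.append(I)
save(np.vstack([np.hstack(out[:2]),np.hstack(out[2:])]),"ov2.png")
E
python3 fit2.py
```

```text
[0.471  0.1938 0.0124 2.1412] 122.7 190.4
[0.4712 0.1937 0.0128 2.1529] 123.3 189.8
[0.4713 0.1937 0.013  2.1693] 124.3 190.4
```

View pics/ov2.png

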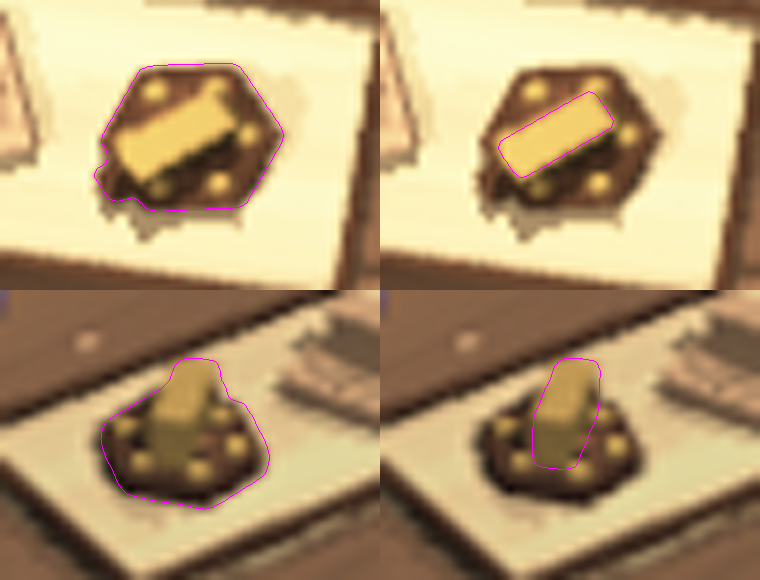

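Both views agree on the boss: about (0.470, 0.195), tray floor z≈0.011, yaw ≈ 122.5°. Next is a helper that turns target poses into row numbers.

```bash
cat > go.py <<'E'
# usage: go.py x y z roll pitch yaw(deg)  or  go.py e dx dy h  (easel frame, boss origin offset mm from recess centre/floor)
import sys; from h import *
o=status.get_obs(); R=Ro.from_euler("xyz",o["eef_rot"]); p=np.array(o["ee_pos"])
def delta(pt,Rt):
    return (R.inv().apply(pt-p)/.5).round(4).tolist(),((R.inv()*Rt).as_rotvec()/(np.pi/2)).round(4).tolist()
E
cat >> go.py <<'E'
if __name__=="__main__":
    a=list(map(float,sys.argv[1:])); print(o["time_s"],p.round(4),delta(np.array(a[:3]),Ro.from_euler("xyz",a[3:],degrees=True)))
E
python3 go.py .30 -.17 .26 180 0 70
```

```text
1.3 [ 0.1487 -0.5295  0.2055] ([0.4857, -0.6104, -0.1091], [0.0, 0.0, -0.6035])
```

```bash
python3 -m pendant '[0.4857,-0.6104,-0.109,0,0,-0.6035,0.2, 0.4857,-0.6104,-0.109,0,0,-0.6035,0.2, 0.4857,-0.6104,-0.109,0,0,-0.6035,0.2, 0.4857,-0.6104,-0.109,0,0,-0.6035,0.2, 0.4857,-0.6104,-0.109,0,0,-0.6035,0.2, 0.4857,-0.6104,-0.109,0,0,-0.6035,0.2, 0.4857,-0.6104,-0.109,0,0,-0.6035,0.2, 0.4857,-0.6104,-0.109,0,0,-0.6035,0.2, 0.4857,-0.6104,-0.109,0,0,-0.6035,0.2, 0.4857,-0.6104,-0.109,0,0,-0.6035,0.2]' 20; python3 go.py .470 .195 .12 180 0 122.5
```

```text
time_s: 2.3
ee_pos: [0.3002, -0.1696, 0.2602]
eef_rot: [3.141, 0.0, 1.224]
force: [-0.4, -0.6, 1.0]
grip_width: 0.0559
grip_force: 0.0
2.3 [ 0.3002 -0.1696  0.2602] ([0.8013, 0.0715, 0.2801], [0.0003, 0.0005, -0.5817])
```

```bash
python3 -m pendant '[0.801,0.0715,0.28,0,0,-0.5817,0.2, 0.801,0.0715,0.28,0,0,-0.5817,0.2, 0.801,0.0715,0.28,0,0,-0.5817,0.2, 0.801,0.0715,0.28,0,0,-0.5817,0.2, 0.801,0.0715,0.28,0,0,-0.5817,0.2, 0.801,0.0715,0.28,0,0,-0.5817,0.2, 0.801,0.0715,0.28,0,0,-0.5817,0.2, 0.801,0.0715,0.28,0,0,-0.5817,0.2, 0.801,0.0715,0.28,0,0,-0.5817,0.2, 0.801,0.0715,0.28,0,0,-0.5817,0.2]'; python3 go.py .470 .195 .028 180 0 122.5
python3 - <<'E'
from h import *
t=vision.camera("top"); s=vision.camera("scene")
save(np.hstack([crop(t,194,180,269,255,5),crop(s,306,120,381,195,5)]),"pre.png")
E
```

```text
time_s: 3.3
ee_pos: [0.4713, 0.1944, 0.1177]
eef_rot: [-3.139, -0.001, 2.136]
force: [-0.1, -0.2, -0.3]
grip_width: 0.0566
grip_force: 0.0
3.3 [0.4713 0.1944 0.1177] ([0.0023, -0.0009, 0.1794], [-0.0019, -0.0005, -0.0015])
```

View pics/pre.png

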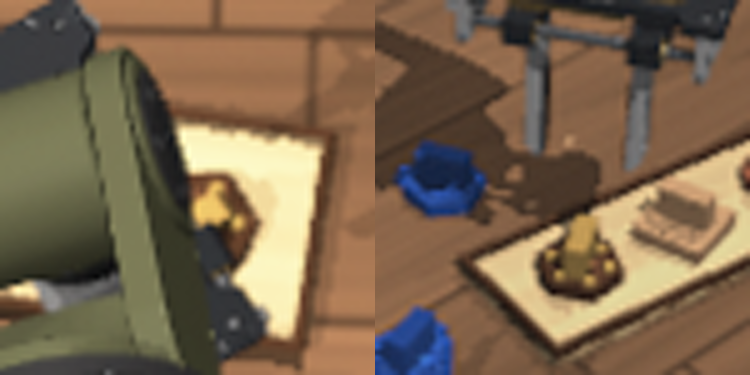

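The fingers, with tips at crop (537,150) and (635,165), are centred above the rib at (582,230). I'll go down and grip.

```bash
python3 -m pendant '[0.002,-0.001,0.08,0,0,0,0.2, 0.002,-0.001,0.14,0,0,0,0.2, 0.002,-0.001,0.165,0,0,0,0.2, 0.002,-0.001,0.18,0,0,0,0.2, 0.002,-0.001,0.18,0,0,0,0.2, 0.002,-0.001,0.18,0,0,0,-0.8, 0.002,-0.001,0.18,0,0,0,-0.8, 0.002,-0.001,0.18,0,0,0,-0.8, 0.002,-0.001,0.18,0,0,0,-0.8, 0.002,-0.001,0.18,0,0,0,-0.8]' 25
```

```text
time_s: 4.4
ee_pos: [0.4697, 0.1948, 0.0302]
eef_rot: [3.141, 0.0, 2.136]
force: [-0.4, 0.7, -0.2]
grip_width: 0.0201
grip_force: 0.0
```

```bash
python3 -m pendant '[0,0,0.008,0,0,0,-0.3, 0,0,0.008,0,0,0,-1, 0,0,0.008,0,0,0,-1, 0,0,0.008,0,0,0,-1, 0,0,0.008,0,0,0,-1]' 25
```

```text
time_s: 4.9
ee_pos: [0.4695, 0.1947, 0.0259]
eef_rot: [-3.141, -0.0, 2.135]
force: [-0.3, 0.1, -1.0]
grip_width: 0.0155
grip_force: 24.9
```

```bash
python3 - <<'E'
s=open("go.py").read().split("if __name__")[0]+'''
E=np.load("fit.npy")[4:]; yaw=E[3]
RE=(Ro.from_euler("z",yaw)*Ro.from_euler("y",-30,degrees=True)).as_matrix(); FL=E[:3]-.012*RE[:,2]
RT=Ro.from_matrix(np.c_[RE[:,0],-RE[:,1],-RE[:,2]])
if __name__=="__main__":
    if sys.argv[1]=="e":
        a=np.array(list(map(float,sys.argv[2:])))/1000; pt=FL+RE@(a+[0,0,.016]); Rt=RT
    else:
        a=list(map(float,sys.argv[1:])); pt=np.array(a[:3]); Rt=RT if len(a)==3 else Ro.from_euler("xyz",a[3:],degrees=True)
    print(o["time_s"],p.round(4),pt.round(4),delta(pt,Rt))
    b=(p-FL)@RE-[0,0,.016]; print("boss now in easel mm",(b*1000).round(2),"F easel",(np.array(o["force"])@RE).round(1),"M easel",(np.array(o["moment"])@RE).round(2),"rot err deg",np.rad2deg((RT.inv()*R).as_rotvec()).round(2),"q",np.round(o["qpos"],2),"g",round(o["grip_width"],4))
'''
open("go.py","w").write(s)
E
python3 -m pendant '[0,0,-0.08,0,0,0,-1, 0,0,-0.17,0,0,0,-1, 0,0,-0.26,0,0,0,-1, 0,0,-0.35,0,0,0,-1, 0,0,-0.42,0,0,0,-1, 0,0,-0.42,0,0,0,-1]'
python3 go.py .50 0.03 .26; python3 go.py e 0 0 70
```

```text
time_s: 5.5
ee_pos: [0.471, 0.1952, 0.2408]
eef_rot: [3.134, 0.002, 2.136]
force: [-0.2, 0.9, -2.6]
grip_width: 0.0159
grip_force: 24.9
5.5 [0.471  0.1952 0.2408] [0.5  0.03 0.26] ([-0.3102, -0.1275, -0.0389], [0.1276, 0.3207, -0.4599])
boss now in easel mm [ 202.96 -335.68   38.31] F easel [-1.  -0.8 -2.5] M easel [ 0.01  0.19 -0.04] rot err deg [-11.49 -28.86  41.39] q [ 0.32  0.18  1.59  0.    1.37 -0.24] g 0.0159
5.5 [0.471  0.1952 0.2408] [ 0.5681 -0.1789  0.1667] ([-0.7357, -0.2375, 0.1476], [0.1276, 0.3207, -0.4599])
boss now in easel mm [ 202.96 -335.68   38.31] F easel [-1.  -0.8 -2.5] M easel [ 0.01  0.19 -0.04] rot err deg [-11.49 -28.86  41.39] q [ 0.32  0.18  1.59  0.    1.37 -0.24] g 0.0159
```

```bash
python3 -m pendant '[-0.31,-0.1275,-0.039,0.1276,0.3207,-0.46,-1, -0.31,-0.1275,-0.039,0.1276,0.3207,-0.46,-1, -0.31,-0.1275,-0.039,0.1276,0.3207,-0.46,-1, -0.31,-0.1275,-0.039,0.1276,0.3207,-0.46,-1, -0.31,-0.1275,-0.039,0.1276,0.3207,-0.46,-1, -0.31,-0.1275,-0.039,0.1276,0.3207,-0.46,-1, -0.31,-0.1275,-0.039,0.1276,0.3207,-0.46,-1, -0.31,-0.1275,-0.039,0.1276,0.3207,-0.46,-1, -0.31,-0.1275,-0.039,0.1276,0.3207,-0.46,-1, -0.31,-0.1275,-0.039,0.1276,0.3207,-0.46,-1]'
python3 go.py e 0 0 70
```

```text
time_s: 6.5
ee_pos: [0.4985, 0.0297, 0.2555]
eef_rot: [-3.136, -0.529, 2.873]
force: [-0.4, -0.4, -1.0]
grip_width: 0.0156
grip_force: 24.9
6.5 [0.4985 0.0297 0.2555] [ 0.5681 -0.1789  0.1667] ([-0.3009, -0.3653, 0.0317], [-0.0022, -0.0034, -0.002])
boss now in easel mm [ 149.8  -183.18   86.03] F easel [-0.2  0.5 -1. ] M easel [-0.07  0.49 -0.01] rot err deg [0.2  0.31 0.18] q [-0.07  0.47  1.25  0.1   1.94 -1.36] g 0.0156
```

```bash
python3 -m pendant '[-0.3,-0.365,0.032,-0.002,-0.003,-0.002,-1, -0.3,-0.365,0.032,-0.002,-0.003,-0.002,-1, -0.3,-0.365,0.032,-0.002,-0.003,-0.002,-1, -0.3,-0.365,0.032,-0.002,-0.003,-0.002,-1, -0.3,-0.365,0.032,-0.002,-0.003,-0.002,-1, -0.3,-0.365,0.032,-0.002,-0.003,-0.002,-1, -0.3,-0.365,0.032,-0.002,-0.003,-0.002,-1, -0.3,-0.365,0.032,-0.002,-0.003,-0.002,-1]'
python3 go.py e 0 0 20
python3 - <<'E'
from h import *
t=vision.camera("top"); s=vision.camera("scene")
save(np.hstack([crop(t,320,145,420,245,4),crop(s,225,145,325,245,4)]),"hov.png")
E
```

```text
time_s: 7.3
ee_pos: [0.5681, -0.1777, 0.1676]
eef_rot: [-3.141, -0.524, 2.879]
force: [0.1, 0.4, -1.0]
grip_width: 0.0159
grip_force: 24.9
7.3 [ 0.5681 -0.1777  0.1676] [ 0.544  -0.1724  0.1234] ([-0.0015, -0.0023, 0.1012], [-0.0007, -0.0001, 0.001])
boss now in easel mm [ 0.72 -1.19 70.59] F easel [-0.4 -0.4 -0.8] M easel [-0.08  0.43  0.04] rot err deg [ 0.06  0.01 -0.09] q [-0.35  0.78  0.98 -0.04  1.91 -1.66] g 0.0159
```

View pics/hov.png

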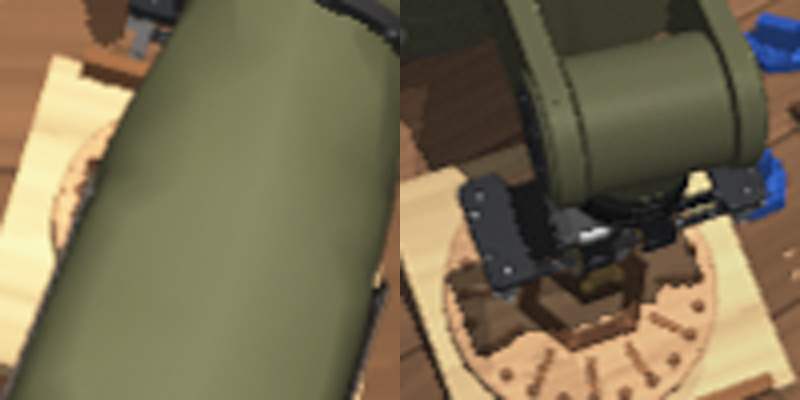

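The scene view shows the recess at crop (590,300), with the gripper hiding the boss; the top view is fully blocked. From here I go by touch.

```bash
python3 -m pendant '[0,-0.001,0.04,0,0,0,-1, -0.001,-0.002,0.08,0,0,0,-1, -0.0015,-0.0023,0.1,0,0,0,-1, -0.0015,-0.0023,0.106,0,0,0,-1, -0.0015,-0.0023,0.109,0,0,0,-1,-0.0015,-0.0023,0.109,0,0,0,-1]' 35
python3 go.py e 0 0 12
```

```text
time_s: 8.0
ee_pos: [0.5423, -0.1728, 0.1197]
eef_rot: [-3.141, -0.524, 2.878]
force: [-0.8, -0.4, -0.4]
grip_width: 0.0154
grip_force: 34.9
8.0 [ 0.5423 -0.1728  0.1197] [ 0.5401 -0.1713  0.1165] ([0.0011, 0.0016, 0.0081], [-0.0005, -0.0004, 0.0007])
boss now in easel mm [-0.56  0.78 16.07] F easel [ 0.4  0.6 -0.7] M easel [-0.09  0.49  0.08] rot err deg [ 0.05  0.03 -0.06] q [-0.35  0.75  1.13 -0.05  1.78 -1.66] g 0.0154
```

```bash
python3 -m pendant '[0.001,0.0016,0.003,0,0,0,-1, 0.001,0.0016,0.005,0,0,0,-1, 0.001,0.0016,0.007,0,0,0,-1, 0.001,0.0016,0.009,0,0,0,-1, 0.001,0.0016,0.011,0,0,0,-1, 0.001,0.0016,0.012,0,0,0,-1]'
python3 go.py e 0 0 5
```

```text
time_s: 8.6
ee_pos: [0.5387, -0.1711, 0.114]
eef_rot: [3.142, -0.525, 2.878]
force: [-0.4, 0.6, -1.1]
grip_width: 0.0155
grip_force: 34.9
8.6 [ 0.5387 -0.1711  0.114 ] [ 0.5367 -0.1704  0.1104] ([0.0, 0.0002, 0.0083], [-0.0004, -0.0012, 0.0007])
boss now in easel mm [-0.03  0.12  9.16] F easel [-0.  -0.5 -1.2] M easel [-0.01  0.47  0.06] rot err deg [ 0.03  0.11 -0.06] q [-0.35  0.75  1.15 -0.04  1.77 -1.66] g 0.0155
```

```bash
python3 -m pendant '[0,0,0.0025,0,0,0,-1, 0,0,0.004,0,0,0,-1, 0,0,0.006,0,0,0,-1, 0,0,0.008,0,0,0,-1, 0,0,0.009,0,0,0,-1]'
python3 go.py e 0 0 0
```

```text
time_s: 9.1
ee_pos: [0.5365, -0.1705, 0.1101]
eef_rot: [-3.142, -0.525, 2.878]
force: [-0.1, -0.3, -1.8]
grip_width: 0.016
grip_force: 34.9
9.1 [ 0.5365 -0.1705  0.1101] [ 0.5343 -0.1698  0.1061] ([-0.0, 0.0003, 0.0093], [-0.0004, -0.0012, 0.0006])
boss now in easel mm [0.   0.12 4.65] F easel [-0.8  0.4 -1.5] M easel [-0.12  0.57  0.05] rot err deg [ 0.04  0.11 -0.06] q [-0.35  0.75  1.16 -0.04  1.76 -1.66] g 0.016
```

Still free at 4.65 mm, so it is probably in the recess. I'll ease it down further.

```bash
python3 -m pendant '[0,0,0.0025,0,0,0,-1, 0,0,0.004,0,0,0,-1, 0,0,0.006,0,0,0,-1, 0,0,0.0075,0,0,0,-1, 0,0,0.0075,0,0,0,-1]'
python3 go.py e 0 0 -3
```

```text
time_s: 9.6
ee_pos: [0.5347, -0.17, 0.1069]
eef_rot: [3.142, -0.525, 2.878]
force: [0.6, -1.1, -0.9]
grip_width: 0.0158
grip_force: 34.9
9.6 [ 0.5347 -0.17    0.1069] [ 0.5329 -0.1694  0.1035] ([-0.0, 0.0003, 0.0078], [-0.0004, -0.0012, 0.0007])
boss now in easel mm [0.   0.13 0.92] F easel [-1.2  0.9 -0.3] M easel [-0.12  0.52  0.08] rot err deg [ 0.03  0.11 -0.06] q [-0.35  0.75  1.17 -0.04  1.75 -1.66] g 0.0158
```

```bash
python3 -m pendant '[0,0,0.0015,0,0,0,-1, 0,0,0.0025,0,0,0,-1, 0,0,0.0035,0,0,0,-1, 0,0,0.004,0,0,0,-1]'
python3 go.py e 0 0 -3
```

```text
time_s: 10.0
ee_pos: [0.5338, -0.1698, 0.1052]
eef_rot: [3.142, -0.525, 2.878]
force: [-0.0, -0.7, -1.5]
grip_width: 0.0156
grip_force: 34.9
10.0 [ 0.5338 -0.1698  0.1052] [ 0.5329 -0.1694  0.1035] ([-0.0, 0.0003, 0.0039], [-0.0003, -0.0012, 0.0007])
boss now in easel mm [ 0.    0.13 -1.04] F easel [-0.9  0.7 -1.2] M easel [-0.01  0.5   0.04] rot err deg [ 0.03  0.11 -0.06] q [-0.35  0.75  1.17 -0.04  1.74 -1.66] g 0.0156
```

```bash
python3 -m pendant '[0,0,0.001,0,0,0,-1, 0,0,0.002,0,0,0,-1, 0,0,0.003,0,0,0,-1, 0,0,0.003,0,0,0,-1]'
python3 go.py e 0 0 -3|tail -1; python3 -m pendant '[0,0,0.001,0,0,0,-1, 0,0,0.002,0,0,0,-1, 0,0,0.002,0,0,0,-1]';python3 go.py e 0 0 -3|tail -1
```

```text
time_s: 10.4
ee_pos: [0.5332, -0.1696, 0.1041]
eef_rot: [-3.142, -0.525, 2.878]
force: [1.4, 0.5, -0.3]
grip_width: 0.0156
grip_force: 34.9
boss now in easel mm [-0.    0.12 -2.33] F easel [-1.2 -0.9  0.3] M easel [-0.06  0.42  0.05] rot err deg [ 0.04  0.08 -0.06] q [-0.35  0.75  1.18 -0.04  1.74 -1.65] g 0.0156
time_s: 10.7
ee_pos: [0.5331, -0.1695, 0.104]
eef_rot: [-3.141, -0.524, 2.878]
force: [4.0, 0.3, 6.9]
grip_width: 0.0159
grip_force: 34.9
boss now in easel mm [ 0.    0.08 -2.45] F easel [ 0.2 -1.3  7.8] M easel [-0.03  0.21  0.05] rot err deg [ 0.04 -0.   -0.06] q [-0.35  0.75  1.18 -0.04  1.74 -1.65] g 0.0159
```

Contact of 7.8 N at h = -2.4 mm, within calibration error of the floor. I'll check for walls with a small sideways wiggle, backed off slightly.

```bash
python3 -m pendant '[0.002,0,-0.002,0,0,0,-1, 0.004,0,-0.002,0,0,0,-1, 0.006,0,-0.002,0,0,0,-1, 0.006,0,-0.002,0,0,0,-1]'>/dev/null;python3 go.py e 0 0 -3|tail -1; python3 -m pendant '[-0.004,0,0,0,0,0,-1, -0.008,0,0,0,0,0,-1, -0.012,0,0,0,0,0,-1, -0.012,0,0,0,0,0,-1]' >/dev/null;python3 go.py e 0 0 -3|tail -1
python3 -m pendant '[0.006,0.002,0,0,0,0,-1, 0.006,0.004,0,0,0,0,-1, 0.006,0.006,0,0,0,0,-1,0.006,0.006,0,0,0,0,-1]' >/dev/null;python3 go.py e 0 0 -3|tail -1
python3 -m pendant '[0,-0.004,0,0,0,0,-1, 0,-0.008,0,0,0,0,-1, 0,-0.012,0,0,0,0,-1, 0,-0.012,0,0,0,0,-1]' >/dev/null;python3 go.py e 0 0 -3|tail -1
```

```text
boss now in easel mm [ 1.53  0.17 -2.07] F easel [-15.8  -0.1   2.8] M easel [-0.04  3.36  0.04] rot err deg [ 0.04 -0.2  -0.06] q [-0.35  0.74  1.19 -0.04  1.73 -1.66] g 0.016
boss now in easel mm [-2.79  0.11 -2.38] F easel [ 4.2 -0.   2.6] M easel [-0.06 -0.36 -0.06] rot err deg [ 0.03  0.16 -0.06] q [-0.35  0.76  1.17 -0.04  1.74 -1.65] g 0.0157
boss now in easel mm [ 0.03 -2.47 -2.42] F easel [-0.9  4.1  2.8] M easel [0.86 0.43 0.01] rot err deg [ 0.08  0.1  -0.03] q [-0.35  0.75  1.18 -0.04  1.74 -1.65] g 0.0157
boss now in easel mm [-0.09  1.53 -2.33] F easel [ -1.  -12.4   4.5] M easel [-2.43  0.59 -0.1 ] rot err deg [-0.12  0.08 -0.16] q [-0.36  0.75  1.18 -0.04  1.74 -1.66] g 0.0157
```

Walls stop the boss at x ≈ -2.7/+1.4 and y ≈ -2.4/+1.4, which is the 2 mm clearance each way. So it is in the recess, tab in the notch and on the floor. I'll centre it, press lightly and read before releasing.

```bash
python3 -m pendant '[-0.001,0.003,0,0,0,0,-1, -0.001,0.0068,0,0,0,0,-1, -0.001,0.0068,0.002,0,0,0,-1, -0.001,0.0068,0.002,0,0,0,-1]' >/dev/null;python3 go.py e 0 0 -3|tail -1
python3 -m pendant '[0,0,-0.001,0,0,0,-0.8, 0,0,-0.001,0,0,0,-0.4, 0,0,-0.001,0,0,0,-0.1, 0,0,-0.001,0,0,0,-0.1, 0,0,-0.001,0,0,0,-0.1]';python3 go.py e 0 0 60
```

```text
boss now in easel mm [-0.57  0.03 -2.48] F easel [ 1.9  0.3 10.2] M easel [ 0.16  0.24 -0.03] rot err deg [ 0.06 -0.01 -0.04] q [-0.35  0.75  1.18 -0.05  1.74 -1.65] g 0.0156
time_s: 13.2
ee_pos: [0.5332, -0.1692, 0.103]
eef_rot: [3.142, -0.526, 2.878]
force: [0.4, -0.6, -0.2]
grip_width: 0.0415
grip_force: 0.0
13.2 [ 0.5332 -0.1692  0.103 ] [ 0.5633 -0.1776  0.1581] ([0.0013, -0.0007, -0.1266], [-0.0004, -0.0015, 0.0007])
boss now in easel mm [-0.48 -0.29 -3.28] F easel [-0.5  0.5  0.1] M easel [-0.09  0.32  0.07] rot err deg [ 0.03  0.14 -0.06] q [-0.35  0.75  1.18 -0.04  1.74 -1.65] g 0.0415
```

Released. I'll withdraw straight along the face normal, then clear away sideways and look.

```bash
python3 -m pendant '[0,0,-0.04,0,0,0,-0.1, 0,0,-0.1,0,0,0,-0.1, 0,0,-0.19,0,0,0,-0.1, 0,0,-0.28,0,0,0,-0.1, 0,0,-0.34,0,0,0,-0.1, 0,0,-0.34,0,0,0,-0.1]'; python3 go.py .32 -.05 .30 180 0 150
```

```text
time_s: 13.8
ee_pos: [0.6172, -0.1919, 0.2534]
eef_rot: [-3.141, -0.519, 2.878]
force: [-0.4, 0.4, 0.0]
grip_width: 0.0425
grip_force: 0.0
13.8 [ 0.6172 -0.1919  0.2534] [ 0.32 -0.05  0.3 ] ([0.6087, 0.1191, 0.2405], [-0.0433, -0.3286, 0.1618])
boss now in easel mm [ -0.63  -0.36 170.46] F easel [ 0.4 -0.3 -0.2] M easel [-0.05  0.38  0.02] rot err deg [ 0.06 -0.25 -0.05] q [-0.34  0.89  0.58 -0.05  2.18 -1.67] g 0.0425
```

```bash
python3 go.py .36 .22 .32 180 0 150|head -1
```

```text
13.8 [ 0.6172 -0.1919  0.2534] [0.36 0.22 0.32] ([0.6836, 0.6613, 0.237], [-0.0433, -0.3286, 0.1618])
```

```bash
python3 -m pendant '[0.6836,0.661,0.237,-0.043,-0.329,0.162,-0.1, 0.6836,0.661,0.237,-0.043,-0.329,0.162,-0.1, 0.6836,0.661,0.237,-0.043,-0.329,0.162,-0.1, 0.6836,0.661,0.237,-0.043,-0.329,0.162,-0.1, 0.6836,0.661,0.237,-0.043,-0.329,0.162,-0.1, 0.6836,0.661,0.237,-0.043,-0.329,0.162,-0.1, 0.6836,0.661,0.237,-0.043,-0.329,0.162,-0.1, 0.6836,0.661,0.237,-0.043,-0.329,0.162,-0.1, 0.6836,0.661,0.237,-0.043,-0.329,0.162,-0.1, 0.6836,0.661,0.237,-0.043,-0.329,0.162,-0.1, 0.6836,0.661,0.237,-0.043,-0.329,0.162,-0.1, 0.6836,0.661,0.237,-0.043,-0.329,0.162,-0.1]'
python3 - <<'E'
from h import *
t=vision.camera("top"); s=vision.camera("scene")
a=crop(t,330,165,410,235,5); b=crop(s,235,180,315,250,5)
save(np.vstack([np.hstack([a,b]),cv2.resize(np.hstack([t["pixels"],s["pixels"]]),(800,250),interpolation=cv2.INTER_AREA)]),"end.png")
E
```

```text
time_s: 15.0
ee_pos: [0.3557, 0.2235, 0.3191]
eef_rot: [-3.141, -0.006, 2.624]
force: [0.8, -0.6, -0.1]
grip_width: 0.0423
grip_force: 0.0
```

View pics/end.png

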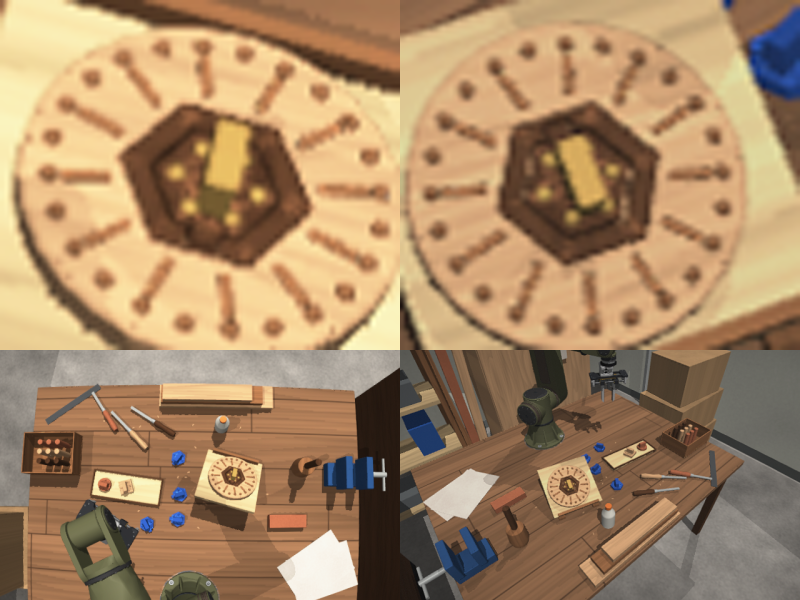

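The end picture shows the boss inside the frame at crop (215,180)/(580,180), rib out and along the slope; everything else is in its place. I'll check the rib-top height against the frame numerically.

Run:
```python
from h import *
from go import RE,FL
t=vision.camera("top"); s=vision.camera("scene")
def br(c,x0,y0,x1,y1):
    I=c["pixels"][y0:y1,x0:x1].astype(int); m=((I[...,0]>150)&(I[...,0]-I[...,2]>75)).astype(np.uint8)
    n,l,st,ce=cv2.connectedComponentsWithStats(m,connectivity=4); k=1+st[1:,4].argmax(); return ce[k]+[x0,y0],st[k]
a,sa=br(t,358,182,390,215); b,sb=br(s,255,198,292,232); print(a,sa,b,sb)
X=tri((t,a),(s,b)); print("rib top in easel mm",((X-FL)@RE*1000).round(1))
for h in(38,50): print(h,proj(t,FL+RE[:,2]*h/1000),proj(s,FL+RE[:,2]*h/1000))
```

```text
[375.20621469 188.93220339] [  0   0  32  21 354] [279.80637255 210.10294118] [  0   0  37  34 408]
rib top in easel mm [ -2.  -13.6  64.7]
38 [[375.40394815 195.6449604 ]] [[271.43700581 213.70437331]]
50 [[376.52491464 192.89321294]] [[271.81157954 212.59093888]]
```

Read from the crop, the rib-top centre is at top (375.2,195.5) and scene (271.2,214.0). The model for a fully home boss predicts (375.4,195.6) and (271.4,213.7); my automatic mask leaked onto the pale plaque, so I ignore its figure. The boss is flush, so I'm handing in.

```bash
python3 -c "
from station import order; print(order.hand_in())"
```

```text
the job is handed in; nothing more can be done
None
```

The dark hexagonal boss is in the plaque's recess, rib outwards and tab in the notch, flush by touch and in both camera views. It has been released, nothing else was moved, and the job is handed in; the highest force I read was about 16 N, and the robot clock was at about 15 s.

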